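# Lay out the offcuts by length

### The arm

A 6-joint arm with a two-finger parallel gripper is mounted at the origin on a cart in front of the work surface, level with it; the furniture and walls round the work are solid. World frame = base frame: x ahead of the robot, y to its left, z up, the work surface at z = 0. Lengths are in m, angles in rad, forces in N, time in s.
With the tool pointing down it reaches from about 0.4 to 0.825 m from the base axis. Payload 7 kg.
Tool frame: the origin (TCP) lies between the finger pads; the fingertips stand 22 mm ahead of it and the grasp point (between the pads) lies 3 mm ahead of it (arm.tip_reach is the distance from the TCP to the fingertips, in m); z points along the fingers, y is the line along which they close (so a half turn about z gives the same grasp; the last joint's range is limited). The gripper opens to 88 mm and grips with 3 to 60 N. Pads are 19 mm wide; open, the fingers measure 130 mm over their backs; the gripper's body (78 mm by 193 mm) begins 47 mm behind the grasp point.
Start: joints at [-0.924, 0.359, 0.012, 0, -1.224, -0.288], TCP at [0.237, -0.632, 0.249] pointing down, gripper open.
Joint ranges: [-3.07, 3.07], [-1.43, 2.12], [-1.02, 1.25], [-3.03, 1.67], [-3.05, -0], [-3.03, 3.03]. Speed limits (rad/s): [2.39, 2.39, 3.01, 3.14, 3.14, 3.14].

### API

Orientations are given as [roll, pitch, yaw] about the fixed x, y, z axes, in that order (R = Rz(yaw) Ry(pitch) Rx(roll)).
In Python, from station import arm, viewer gives the robot as it stands. The module is installed in compiled form; this text tells all that it offers.
- The arm moves only by the tool apply_moves, never from a script. Its argument "commands" is a list that holds one entry, the list of rows, each a list of 5 numbers: the closure, from -1 (fully open) to 1 (shut), then the shift along the world's x, y, z as a fraction of full scale, then the turn about the world's z as a fraction of full scale. In form: [[[fingers, tx, ty, tz, yaw], ...]]. A call has 1 to 12 rows; each row shifts and turns the commanded pose from where the row before left it; what a row does not reach is not made up. Full scale, the value 1, is 20 cm for a shift and pi rad for a turn. A row lasts 1/10 s, in which the tool goes at most 50 mm and 8.59 degrees, less where a joint would pass 70% of its speed; a pose out of reach is approached as far as the arm can. A call with a number of a shift or a turn outside -1 to 1 is refused whole. A call with a gripper value outside its range is refused whole. The fingers move at their own pace and stop on an object; "force" is the grip in N (left out, the last holds). Time passes only in rows, so rows that do not move let the fingers close. It gives the time, the measured TCP pose, the force, the opening and the grip force at its end, in the units of the state.
- arm.get_state(): the state, without advancing time (a new reading comes with each control period).
- viewer.grab_frame(name): name is "scene" or "top"; returns a dict with "image" (384x512x3 uint8, blue, green, red), "mtx" (3x3 intrinsics, pixels), "rvec" (rotation vector, rad) and "tvec" (3), from world to camera coordinates, as OpenCV has them. Camera axes: x right, y down, z forward; pixel columns grow to the right and rows downward; lengths in m; the calibration is good to about 2 mm. A picture is of the moment at which its call begins. There is no depth.
- arm.job_done(): hands the job in; it is judged then, once.
The state is a dict: "t": time; "q": joint angles; "qd": joint speeds; "joint_efforts": joint torques, N m; "eef_pos": TCP position; "ee_rot": TCP orientation; "force": force on the tool from outside, world axes, zero at the start; "moment": the same for the moment, N m; "width": finger opening in m; "gripper_force": force on a finger pad.
Only numpy, scipy, OpenCV 4.12 (cv2) and the standard library are available. Lean on these libraries where they do the work, as an engineer would, in place of code of your own. Each camera call takes 0.05 s, during which the arm holds its last target. There are 200 camera calls.

### The job

Sort the four loose wooden offcuts by length on the lay-out board: the shortest on the cork pad next to the end stop with the upright brass post, then ever longer ones, with the longest on the pad farthest from the post. Lay each flat and centred on its own pad, lengthwise along the pad's long side, so that the pieces lie side by side across the row, and let go of them all.

Things in the scene. Friction and masses are not known exactly. Their poses are not given: they have to be found in the camera images.
- offcut_d_mid (a point): centre (half-way up) of a pale square wooden offcut, 60 mm long (its y axis) x 60 mm wide (its x axis) x 30 mm high (z up), lying loose on the bench; grasp it across its width; being square, it may lie either way
- stop_block_mid (a point): centre (half-way up) of a pale brown wooden offcut of square section, 100 mm long (its y axis) x 40 mm wide (its x axis) x 40 mm high (z up), lying loose on the bench; grasp it across its width
- offcut_a_mid (a point): centre (half-way up) of a pale wooden offcut of square section, 130 mm long (its y axis) x 38 mm wide (its x axis) x 38 mm high (z up), lying loose on the bench; grasp it across its width
- offcut_c_mid (a point): centre (half-way up) of a dark brown flat wooden strip, 160 mm long (its y axis) x 30 mm wide (its x axis) x 15 mm high (z up), lying loose on the bench; grasp it across its width
- pad_a_top (a point): centre of the top face of a thin cork pad (the first from the left as the robot sees it in the row of four), 100 mm along its x by 72 mm along its y by 4 mm thick; the top face is level, 13 mm above the bench. All four pads are alike and fixed to the plywood lay-out board (470 x 116 x 9 mm), 95 mm apart centre to centre along y; the pads' long x sides point across the row, roughly away from the robot
- pad_b_top (a point): centre of the top face of a thin cork pad (the second from the left in the row of four), 100 mm along its x by 72 mm along its y by 4 mm thick; the top face is level, 13 mm above the bench. All four pads are alike and fixed to the plywood lay-out board (470 x 116 x 9 mm), 95 mm apart centre to centre along y; the pads' long x sides point across the row, roughly away from the robot
- pad_c_top (a point): centre of the top face of a thin cork pad (the third from the left in the row of four), 100 mm along its x by 72 mm along its y by 4 mm thick; the top face is level, 13 mm above the bench. All four pads are alike and fixed to the plywood lay-out board (470 x 116 x 9 mm), 95 mm apart centre to centre along y; the pads' long x sides point across the row, roughly away from the robot
- pad_d_top (a point): centre of the top face of a thin cork pad (the last, at the right in the row of four), 100 mm along its x by 72 mm along its y by 4 mm thick; the top face is level, 13 mm above the bench. All four pads are alike and fixed to the plywood lay-out board (470 x 116 x 9 mm), 95 mm apart centre to centre along y; the pads' long x sides point across the row, roughly away from the robot
- stop_top (a point): top of the upright brass post (20 mm across, top 51 mm above the bench) of the end stop, a dark wooden bar 90 x 24 x 16 mm fixed at one end of the board, 72 mm beyond the centre of the last pad there; it is at the left or the right end from start to start, with a plain low dark strip without a post at the other end
Not all that is in view belongs to the job. Leave any purple look-alike of the part that bears offcut_a_mid alone.

How it is judged:
At the end, for the whole second after the job is handed in: Counted from the brass post: the 60, 100, 130 and 160 mm offcut, each flat on its own pad (height within 5 mm), its centre within 15 mm of the pad's centre seen from above, its length within 0.25 rad of the pad's long side (the square one by either side), at rest and released (((horizontal distance between stop_top and pad_a_top below 0.12 m and horizontal distance between offcut_d_mid and pad_a_top below 0.015 m and (angle between the y axis of offcut_d_mid and the x axis of pad_a_top, either way round below 0.25 rad or angle between the x axis of offcut_d_mid and the x axis of pad_a_top, either way round below 0.25 rad) and z of offcut_d_mid in the frame of pad_a_top between 0.01 and 0.02 m and horizontal distance between stop_block_mid and pad_b_top below 0.015 m and angle between the y axis of stop_block_mid and the x axis of pad_b_top, either way round below 0.25 rad and z of stop_block_mid in the frame of pad_b_top between 0.015 and 0.025 m and horizontal distance between offcut_a_mid and pad_c_top below 0.015 m and angle between the y axis of offcut_a_mid and the x axis of pad_c_top, either way round below 0.25 rad and z of offcut_a_mid in the frame of pad_c_top between 0.014 and 0.024 m and horizontal distance between offcut_c_mid and pad_d_top below 0.015 m and angle between the y axis of offcut_c_mid and the x axis of pad_d_top, either way round below 0.25 rad and z of offcut_c_mid in the frame of pad_d_top between 0.0025 and 0.0125 m) or (horizontal distance between stop_top and pad_d_top below 0.12 m and horizontal distance between offcut_d_mid and pad_d_top below 0.015 m and (angle between the y axis of offcut_d_mid and the x axis of pad_d_top, either way round below 0.25 rad or angle between the x axis of offcut_d_mid and the x axis of pad_d_top, either way round below 0.25 rad) and z of offcut_d_mid in the frame of pad_d_top between 0.01 and 0.02 m and horizontal distance between stop_block_mid and pad_c_top below 0.015 m and angle between the y axis of stop_block_mid and the x axis of pad_c_top, either way round below 0.25 rad and z of stop_block_mid in the frame of pad_c_top between 0.015 and 0.025 m and horizontal distance between offcut_a_mid and pad_b_top below 0.015 m and angle between the y axis of offcut_a_mid and the x axis of pad_b_top, either way round below 0.25 rad and z of offcut_a_mid in the frame of pad_b_top between 0.014 and 0.024 m and horizontal distance between offcut_c_mid and pad_a_top below 0.015 m and angle between the y axis of offcut_c_mid and the x axis of pad_a_top, either way round below 0.25 rad and z of offcut_c_mid in the frame of pad_a_top between 0.0025 and 0.0125 m)) and linear speed of each of offcut_d, stop_block, offcut_a, offcut_c below 0.02 m/s and angular speed of each of offcut_d, stop_block, offcut_a, offcut_c below 0.2 rad/s and angle between each of offcut_d_mid, stop_block_mid, offcut_a_mid, offcut_c_mid's own z axis and vertical below 0.1 rad); the robot touches nothing.
It also fails if it takes over 102 s, if anything falls off the work surface, if the arm or the gripper's body presses on something with over 40 N, if the wrist force passes 120 N, or if a joint passes its speed limit or range.

## Working session

There is one attempt and no reset: what is moved stays moved. The work goes in short steps, Python scripts to look and compute and a tool call to move; the robot and the scene stay as the last step left them, time stands still between calls to the robot, and variables do not carry over. Pictures are saved under pics/ and viewed, at most 14 in all, crops included, and the job is handed in when it is done.

Besides the shell and the picture viewer there is one more tool, called by a JSON object that holds its "op" and its "data", one argument or row to a line. apply_moves: Moves the arm, as the interface text tells. Shift numbers are shares of 20 cm and turn numbers shares of pi rad, none past 1 either way. Its arguments: {"type":"object","properties":{"commands":{"type":"array","items":{"type":"array","items":{"type":"array","items":{"type":"number"}}}},"force":{"type":"number"}},"required":["commands"]}

```bash
mkdir -p pics; cat > h.py <<'E'
import numpy as np, cv2
from station import arm, viewer
def grab(n):
    f=viewer.grab_frame(n); R=cv2.Rodrigues(np.array(f["rvec"],float))[0]
    return f["image"],np.array(f["mtx"],float),R,np.array(f["tvec"],float).ravel()
def px2w(p,z,K,R,t):
    d=R.T@np.linalg.inv(K)@np.array([p[0],p[1],1.]); c=-R.T@t
    return c+d*(z-c[2])/d[2]
E
python3 - <<'E'
from h import *
for n in("top","scene"):
    im,K,R,t=grab(n); cv2.imwrite(f"pics/{n}0.png",im if n=="scene" else cv2.resize(im,(800,600),interpolation=cv2.INTER_CUBIC)); print(n,K.tolist(),-R.T@t,R.round(2).tolist())
print(arm.get_state())
E
```

```text
top [[354.43826878061554, 0.0, 254.5135648378614], [0.0, 354.43826878061554, 191.0751528768118], [0.0, 0.0, 1.0]] [ 0.304737   -0.18800165  1.20371115] [[0.06, -1.0, 0.0], [-0.98, -0.06, -0.21], [0.21, 0.01, -0.98]]
scene [[456.04258766085775, 0.0, 255.7673957823858], [0.0, 456.04258766085775, 190.1852118582262], [0.0, 0.0, 1.0]] [-0.21535568 -0.87551414  0.95077079] [[0.64, -0.76, -0.02], [-0.51, -0.41, -0.76], [0.57, 0.5, -0.65]]
{'t': 0.1, 'q': array([-9.23875962e-01,  3.59293928e-01,  1.11662904e-02, -3.08480790e-04,
       -1.22408795e+00, -2.88087465e-01]), 'qd': array([-1.02543915e-04, -2.37069980e-03,  2.19075180e-03, -1.67234097e-05,
        1.12934879e-04,  2.70031809e-04]), 'joint_efforts': array([-3.04079535e-03, -5.84162807e+01,  2.93747699e+01,  7.01551169e+00,
        1.02294763e-02, -6.85127270e-05]), 'eef_pos': array([ 0.23688089, -0.63164788,  0.24773704]), 'ee_rot': array([ 3.14014948e+00, -1.25218725e-04, -2.78286469e+00]), 'force': array([ 0.49120634, -0.78337127, -0.15301515]), 'moment': array([ 0.00740861, -0.0470681 , -0.02213561]), 'gripper_force': 0.0, 'width': 0.08752849939246085}
```

View pics/top0.png

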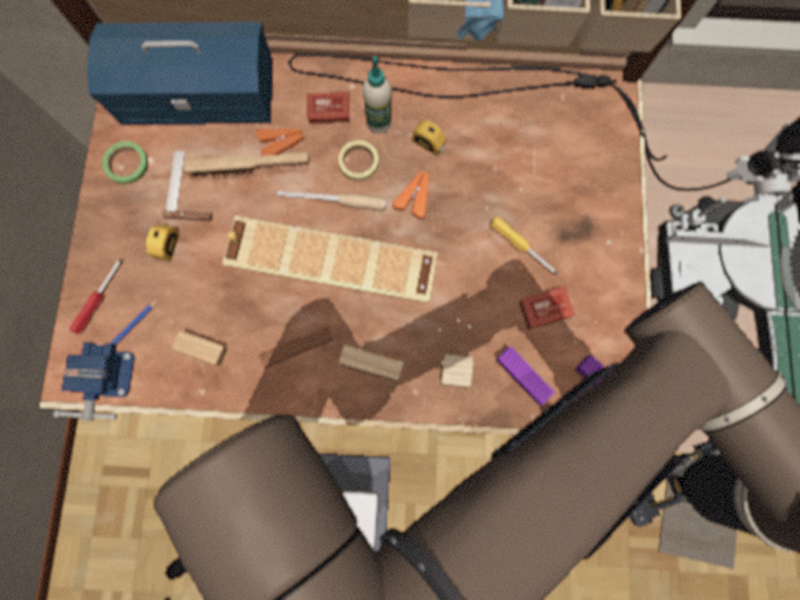

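View pics/scene0.png

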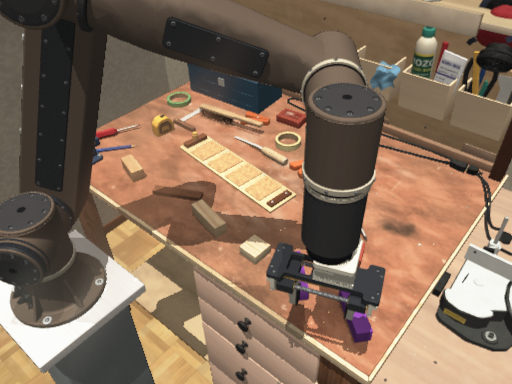

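The top view (800-px scale) shows a 100 mm block at (200,347), the dark strip in shadow at (298,347), a pale offcut at (371,362), and the square at (457,371). Purple look-alikes are at (525,375) and (591,370). The board runs from (235,240) to (425,275), and the post seems to be at its left end. I'll check these in one crop.

```bash
python3 - <<'E'
from h import *
im,K,R,t=grab("top"); c=im[130:265,90:320]; c=cv2.convertScaleAbs(c,alpha=1.3,beta=10)
cv2.imwrite("pics/c1.png",cv2.resize(c,None,fx=3.4,fy=3.4,interpolation=cv2.INTER_CUBIC))
E
```

```text
(no output)
```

View pics/c1.png

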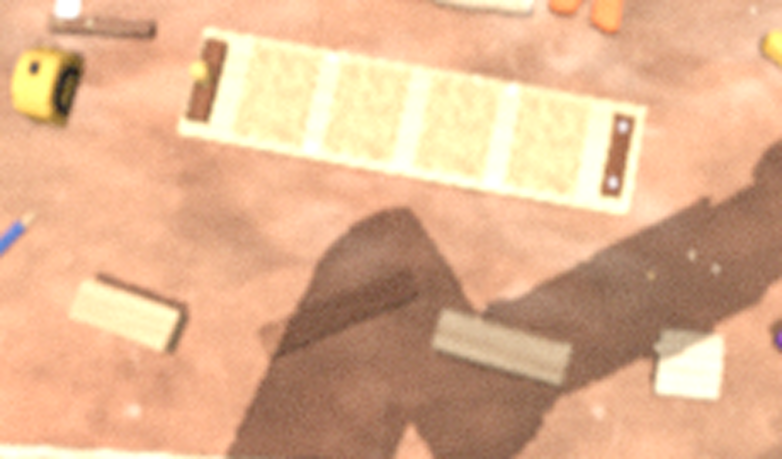

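Crop: the brass post is at (198,70), the left end, and the right strip has no post. So the order is pad_a = square, pad_b = 100 mm block, pad_c = 130 mm offcut, pad_d = dark strip. The pieces sit in the crop as follows:
- 100 mm block at (127,313)
- dark strip at (345,312)
- 130 mm pale offcut, not purple, at (502,347)
- square at (690,363)

Next is a wireframe fit.

```bash
cat > fit.py <<'E'
from h import *
from scipy.optimize import minimize
S=3.4
def corners(x,y,a,L,W,z0,z1):   # L along direction a (world yaw)
    c,s=np.cos(a),np.sin(a); P=[]
    for z in(z1,z0):
        for l,w in((1,1),(1,-1),(-1,-1),(-1,1)):
            P.append([x+c*l*L/2-s*w*W/2,y+s*l*L/2+c*w*W/2,z])
    return np.array(P)
def proj(P,K,R,t):
    q=(R@np.asarray(P).T).T+t; q=(K@q.T).T; return q[:,:2]/q[:,2:]
def lines(P,cam):
    p=proj(P,*cam); h=cv2.convexHull(p.astype(np.float32)).reshape(-1,2)
    return [np.array([h[i],h[(i+1)%len(h)]]) for i in range(len(h))]+[np.array([p[i],p[(i+1)%4]]) for i in range(4)]
def fit(G,cam,x0,dims):
    def cost(v):
        s=n=0
        for l in lines(corners(*v,*dims),cam):
            k=max(2,int(np.linalg.norm(l[1]-l[0])*2)); q=l[0]+(l[1]-l[0])*np.linspace(0,1,k)[:,None]
            s+=cv2.remap(G,q[:,0].astype(np.float32)[None],q[:,1].astype(np.float32)[None],cv2.INTER_LINEAR).sum(); n+=k
        return -s/n
    best=None
    for da in(-.06,0,.06):
        for dx in(-.006,0,.006):
            for dy in (-.006,0,.006):
                v=np.array(x0)+[dx,dy,da]
                r=minimize(cost,v,method="Nelder-Mead",options=dict(initial_simplex=v+np.array([[0,0,0],[.004,0,0],[0,.004,0],[0,0,.04]])))
                if best is None or r.fun<best.fun: best=r
    return best.x,best.fun
def grad(im,sig=1.0):
    L=cv2.GaussianBlur(cv2.cvtColor(im,cv2.COLOR_BGR2LAB).astype(np.float32),(0,0),sig)
    g=np.sqrt(sum(cv2.Sobel(L[...,i],cv2.CV_32F,1,0)**2+cv2.Sobel(L[...,i],cv2.CV_32F,0,1)**2 for i in range(3)))
    return np.minimum(g,120)
D=dict(board=(.47,.116,0,.009),d=(.06,.06,0,.03),block=(.1,.04,0,.04),a=(.13,.038,0,.038),c=(.16,.03,0,.015))
E
cat > run1.py <<'E'
from fit import *
im,*cam=grab("top"); G=grad(im)
un=lambda p:(90+(p[0]+.5)/S-.5,130+(p[1]+.5)/S-.5)
# hand picks: two ends of the top long axis, in crop pixels
H=dict(board=((193,82),(637,160)),block=((80,297),(178,335)),c=(((268,340)),(414,283)),a=((437,328),(570,365)),d=((658,362),(722,362)))
big=cv2.resize(cv2.convertScaleAbs(im[130:265,90:320],alpha=1.3,beta=10),None,fx=S,fy=S,interpolation=cv2.INTER_CUBIC)
for k,(p,q) in H.items():
    z=D[k][3]; A,B=px2w(un(p),z,*cam),px2w(un(q),z,*cam); v=A-B
    x0=[*(A+B)[:2]/2,np.arctan2(v[1],v[0])]
    x,f=fit(G,cam,x0,D[k]); print(k,"init",np.round(x0,4),"len",round(np.linalg.norm(v),3),"fit",x.round(4),round(f,1))
    for l in lines(corners(*x,*D[k]),cam):
        l=((l-[90,130]+.5)*S-.5).round().astype(int); cv2.line(big,tuple(map(int,l[0])),tuple(map(int,l[1])),(0,0,255),1)
cv2.imwrite("pics/fit1.png",big)
E
python3 run1.py
```

```text
board init [ 0.6467 -0.0223  1.4479] len 0.467 fit [ 0.6482 -0.023   1.4415] -107.3
block init [0.4264 0.2324 1.2651] len 0.104 fit [0.4283 0.2383 1.2891] -96.5
c init [0.4453 0.0322 2.0063] len 0.153 fit [0.4433 0.0354 2.0111] -55.4
a init [ 0.4175 -0.1312  1.3568] len 0.134 fit [ 0.4181 -0.129   1.3445] -114.5
d init [ 0.4134 -0.3126  1.627 ] len 0.062 fit [ 0.4124 -0.3124  1.5317] -116.5
```

View pics/fit1.png

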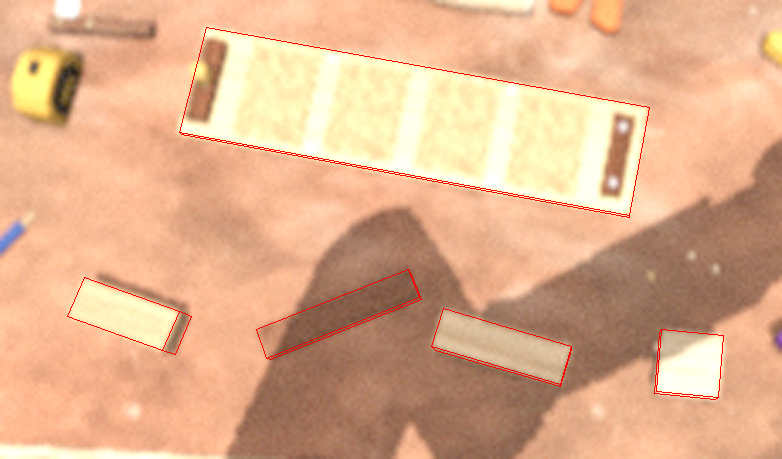

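The fits sit well on the outlines; only the strip, in shadow, is to be checked again. I'll fetch the square first, closing across world x so the fingers stay clear of the post.

{"op": "apply_moves", "data": {
  "commands": [
    [[-1, 0.1, 0.18, -0.06, 0.0415], [-1, 0.1, 0.18, -0.06, 0.0415], [-1, 0.1, 0.18, -0.06, 0.0415], [-1, 0.1, 0.18, -0.06, 0.0415], [-1, 0.1, 0.18, -0.06, 0.0415], [-1, 0.1, 0.18, -0.06, 0.0415], [-1, 0.1, 0.18, -0.06, 0.0415], [-1, 0.1, 0.18, -0.06, 0.0415], [-1, 0.07, 0.16, -0.06, 0.0415], [-1, 0, 0, 0, 0], [-1, 0, 0, 0, 0]]
  ],
  "force": 25
}}

```text
t: 1.3
eef_pos: [0.4113, -0.3113, 0.1405]
ee_rot: [3.141, -0.0, -1.608]
force: [-0.3, -0.3, 0.4]
width: 0.0877
gripper_force: 0.0
```

```bash
cat > run2.py <<'E'
import sys
from fit import *
n=sys.argv[1]; init=eval(sys.argv[2]); out=sys.argv[3] if len(sys.argv)>3 else None
im,*cam=grab(n); G=grad(im)
big=cv2.resize(im[100:290,60:330],None,fx=2.9,fy=2.9,interpolation=cv2.INTER_CUBIC) if n=="top" else cv2.resize(im[80:300,70:340],None,fx=2.7,fy=2.7)
o,s=((60,100),2.9) if n=="top" else ((70,80),2.7)
for k,x0 in init.items():
    d=list(D[k[:-1] if k.endswith('+') else k])
    if k.endswith('+'): d[2]+=.013; d[3]+=.013
    x,f=fit(G,cam,x0,d); print(n,k,x.round(4),round(f,1))
    for l in lines(corners(*x,*d),cam):
        l=((l-o+.5)*s-.5).round().astype(int); cv2.line(big,tuple(map(int,l[0])),tuple(map(int,l[1])),(0,0,255),1)
if out: cv2.imwrite("pics/"+out,big)
E
I="dict(board=(.6482,-.023,1.4415),block=(.4283,.2383,1.289),c=(.4433,.0354,2.011),a=(.418,-.129,1.3445),d=(.4124,-.3124,1.5317))"
python3 run2.py top "$I" t2.png; python3 run2.py scene "$I" s2.png
```

```text
top board [ 0.6486 -0.0238  1.4431] -86.3
top block [0.4284 0.2389 1.2849] -83.1
top c [0.41   0.1039 2.6879] -77.7
top a [ 0.4177 -0.131   1.3301] -84.4
top d [ 0.3922 -0.3088  1.5827] -86.7
scene board [ 0.6514 -0.0159  1.4449] -90.2
scene block [0.4283 0.2366 1.2825] -84.7
scene c [0.4459 0.0329 2.0208] -79.9
scene a [ 0.4185 -0.131   1.3571] -108.9
scene d [ 0.4127 -0.3148  1.507 ] -110.0
```

View pics/t2.png

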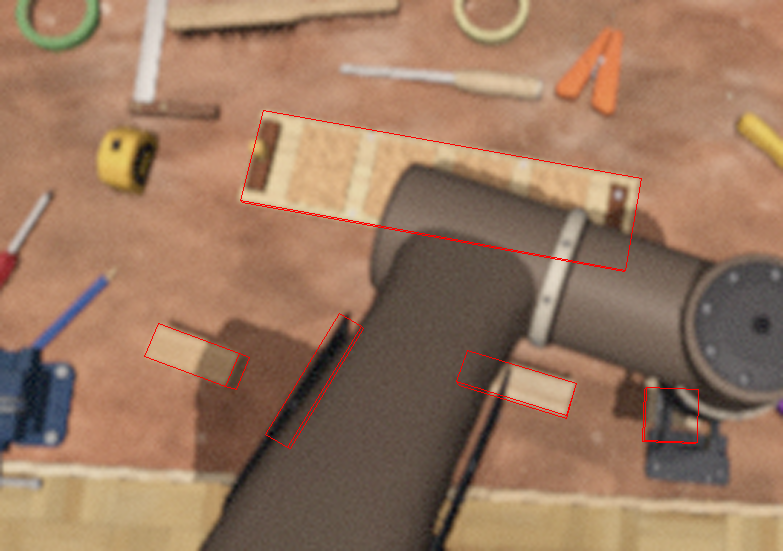

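View pics/s2.png

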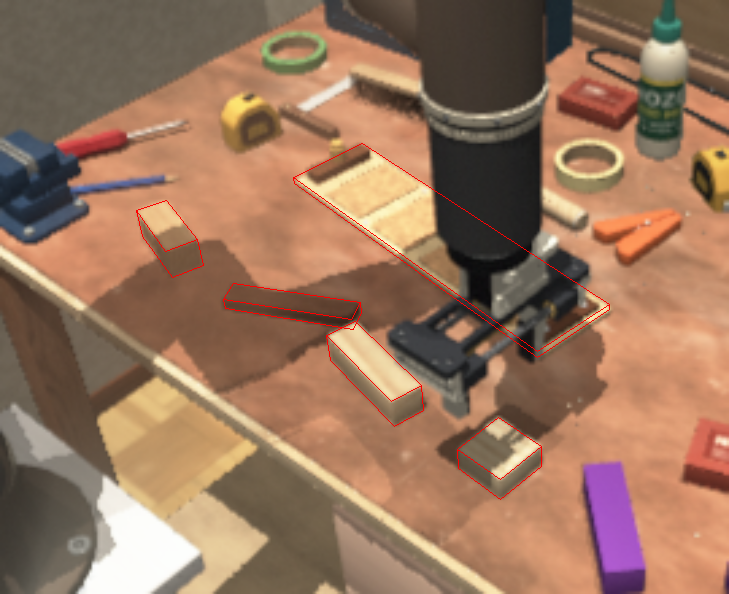

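Both cameras agree to within about 3 mm. The scene overlay fits all four pieces, including the strip at (290,303). I'll take the square.

{"op": "apply_moves", "data": {
  "commands": [
    [[-1, 0.005, -0.01, -0.2, -0.004], [-1, 0, 0, -0.2, 0], [-1, 0, 0, -0.12, 0], [-1, 0, 0, -0.05, 0], [-1, 0, 0, 0, 0], [1, 0, 0, 0, 0], [1, 0, 0, 0, 0], [1, 0, 0, 0, 0], [1, 0, 0, 0, 0], [1, 0, 0, 0, 0], [1, 0, 0, 0, 0]]
  ]
}}

```text
t: 2.5
eef_pos: [0.4125, -0.3141, 0.0274]
ee_rot: [-3.14, -0.0, -1.622]
force: [-1.7, 1.4, 6.5]
width: 0.0599
gripper_force: 25.0
```

{"op": "apply_moves", "data": {
  "commands": [
    [[1, 0, 0, 0.1, 0], [1, 0, 0, 0.2, 0], [1, 0, 0, 0.2, 0], [1, 0.05, 0.1, 0, -0.002], [1, 0.12, 0.2, 0, -0.003], [1, 0.12, 0.2, 0, -0.003], [1, 0.12, 0.2, 0, -0.003], [1, 0.12, 0.2, 0, -0.003], [1, 0.12, 0.2, 0, -0.003], [1, 0.12, 0.2, 0, -0.003], [1, 0.12, 0.2, 0, -0.003], [1, 0.12, 0.2, 0, -0.003]]
  ]
}}

```text
t: 3.7
eef_pos: [0.6145, 0.028, 0.1267]
ee_rot: [-3.142, 0.0, -1.704]
force: [1.4, -0.7, -1.0]
width: 0.0601
gripper_force: 25.0
```

{"op": "apply_moves", "data": {
  "commands": [
    [[1, 0.12, 0.2, 0, -0.001], [1, 0.12, 0.16, 0, 0], [1, 0.02, 0.1, 0, 0], [1, 0, 0, 0, 0], [1, 0, 0, 0, 0]]
  ]
}}

```text
t: 4.2
eef_pos: [0.6652, 0.1181, 0.1261]
ee_rot: [3.14, -0.001, -1.706]
force: [0.4, -0.3, -0.5]
width: 0.0599
gripper_force: 25.0
```

{"op": "apply_moves", "data": {
  "commands": [
    [[1, 0.0075, 0, -0.2, 0.002], [1, 0, 0, -0.14, 0], [1, 0, 0, -0.06, 0], [1, 0, 0, -0.02, 0], [1, 0, 0, 0, 0], [1, 0, 0, 0, 0]]
  ]
}}

```text
t: 4.8
eef_pos: [0.6684, 0.118, 0.0442]
ee_rot: [-3.14, 0.001, -1.701]
force: [0.2, -0.2, -0.2]
width: 0.06
gripper_force: 25.0
```

{"op": "apply_moves", "data": {
  "commands": [
    [[1, -0.008, 0, -0.012, 0], [1, 0, 0, -0.005, 0], [1, 0, 0, 0, 0], [-0.7, 0, 0, 0, 0], [-0.7, 0, 0, 0, 0], [-0.7, 0, 0, 0, 0], [-0.7, 0, 0, 0, 0], [-0.7, 0, 0, 0.1, 0], [-0.7, 0, 0, 0.2, 0], [-0.7, 0, 0, 0.2, 0], [-0.7, 0, 0, 0, 0]]
  ]
}}

```text
t: 5.9
eef_pos: [0.6693, 0.1189, 0.1458]
ee_rot: [-3.132, 0.004, -1.699]
force: [0.8, 0.8, 0.3]
width: 0.0743
gripper_force: 0.0
```

{"op": "apply_moves", "data": {
  "commands": [
    [[-1, -0.1, 0.04, 0, -0.005], [-1, -0.18, 0.09, 0, -0.007], [-1, -0.18, 0.09, 0, -0.007], [-1, -0.18, 0.09, 0, -0.007], [-1, -0.18, 0.09, 0, -0.007], [-1, -0.18, 0.09, 0, -0.007], [-1, -0.15, 0.07, 0, -0.007], [-1, -0.055, 0.035, 0, -0.003], [-1, 0, 0, 0, 0], [-1, 0, 0, 0, 0]]
  ]
}}

```text
t: 6.9
eef_pos: [0.4251, 0.2373, 0.1394]
ee_rot: [-3.141, 0.001, -1.856]
force: [0.1, -0.1, -0.7]
width: 0.0876
gripper_force: 0.0
```

```bash
python3 run2.py scene "{'d+':(.6667,.118,1.442),'block':(.4283,.2378,1.285)}"; python3 run2.py top "{'d+':(.6667,.118,1.442),'board':(.6484,-.0234,1.442)}" t3.png; python3 -c "
from h import *
s=arm.get_state();print(s['t'],s['eef_pos'],s['ee_rot'])"
```

```text
scene d+ [0.665  0.1184 1.3535] -119.0
scene block [0.4336 0.2317 1.1045] -92.2
top d+ [0.664  0.1192 1.4323] -69.0
top board [ 0.6482 -0.0231  1.4415] -106.5
7.0 [0.42547223 0.23685151 0.13908098] [-3.14151122e+00 -8.24523992e-06 -1.85787149e+00]
```

View pics/t3.png

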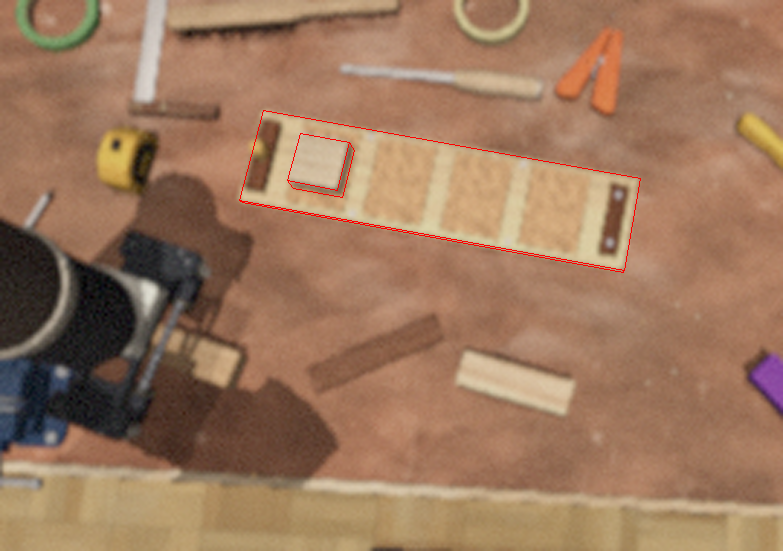

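The square sits centred on pad_a (crop (320,163)), with fits within 3 mm. The block lies clear of the vise, so I'll descend on it.

{"op": "apply_moves", "data": {
  "commands": [
    [[-1, 0.014, 0.004, -0.2, 0], [-1, 0, 0, -0.2, 0], [-1, 0, 0, -0.11, 0], [-1, 0, 0, -0.05, 0], [-1, 0, 0, 0, 0], [1, 0, 0, 0, 0], [1, 0, 0, 0, 0], [1, 0, 0, 0, 0], [1, 0, 0, 0, 0], [1, 0, 0, 0, 0], [1, 0, 0, 0, 0]]
  ]
}}

```text
t: 8.1
eef_pos: [0.4278, 0.2379, 0.0274]
ee_rot: [-3.141, 0.001, -1.857]
force: [0.4, -0.1, 0.0]
width: 0.0451
gripper_force: 0.0
```

{"op": "apply_moves", "data": {
  "commands": [
    [[1, 0, 0, 0, 0], [1, 0, 0, 0, 0]]
  ]
}}

```text
t: 8.3
eef_pos: [0.4277, 0.2379, 0.0273]
ee_rot: [-3.142, 0.0, -1.857]
force: [-1.5, -0.7, 2.6]
width: 0.0395
gripper_force: 25.0
```

{"op": "apply_moves", "data": {
  "commands": [
    [[1, 0, 0, 0.1, 0], [1, 0, 0, 0.2, 0], [1, 0, 0, 0.2, 0], [1, 0.05, -0.05, 0.05, -0.03], [1, 0.11, -0.1, 0, -0.04], [1, 0.11, -0.1, 0, -0.04], [1, 0.11, -0.1, 0, -0.04], [1, 0.11, -0.1, 0, -0.04], [1, 0.11, -0.1, 0, -0.04], [1, 0.11, -0.1, 0, -0.04], [1, 0.11, -0.1, 0, -0.04], [1, 0.11, -0.1, 0, -0.04]]
  ]
}}

```text
t: 9.5
eef_pos: [0.6142, 0.0668, 0.1366]
ee_rot: [-3.142, -0.001, -2.962]
force: [-0.3, 0.4, -0.7]
width: 0.0401
gripper_force: 25.0
```

{"op": "apply_moves", "data": {
  "commands": [
    [[1, 0.11, -0.11, 0, -0.04], [1, 0.074, -0.1, 0, -0.04], [1, 0.02, -0.011, 0, -0.02], [1, 0, 0, 0, 0], [1, 0, 0, 0, 0], [1, 0, 0, 0, 0]]
  ]
}}

```text
t: 10.1
eef_pos: [0.654, 0.0241, 0.1371]
ee_rot: [-3.142, -0.0, 3.014]
force: [-0.3, -1.2, -1.0]
width: 0.0399
gripper_force: 25.0
```

{"op": "apply_moves", "data": {
  "commands": [
    [[1, 0, 0, -0.2, 0], [1, 0, 0, -0.15, 0], [1, 0, 0, -0.08, 0], [1, 0, 0, -0.04, 0], [1, 0, 0, 0, 0], [1, 0, 0, 0, 0]]
  ]
}}

```text
t: 10.7
eef_pos: [0.6551, 0.0241, 0.0442]
ee_rot: [3.141, 0.001, 3.013]
force: [0.1, -0.1, -0.1]
width: 0.0395
gripper_force: 25.0
```

{"op": "apply_moves", "data": {
  "commands": [
    [[1, 0, 0, -0.012, 0], [1, 0, 0, -0.005, 0], [1, 0, 0, 0, 0], [-0.3, 0, 0, 0, 0], [-0.3, 0, 0, 0, 0], [-0.3, 0, 0, 0, 0], [-0.3, 0, 0, 0, 0], [-0.3, 0, 0, 0.1, 0], [-0.3, 0, 0, 0.2, 0], [-0.3, 0, 0, 0.2, 0], [-0.3, 0, 0, 0, 0]]
  ]
}}

```text
t: 11.8
eef_pos: [0.6579, 0.0241, 0.1463]
ee_rot: [3.139, 0.01, 3.013]
force: [-0.3, -1.0, 0.5]
width: 0.0566
gripper_force: 0.0
```

{"op": "apply_moves", "data": {
  "commands": [
    [[-1, -0.05, -0.03, 0, 0.03], [-1, -0.12, -0.075, 0, 0.044], [-1, -0.12, -0.075, 0, 0.044], [-1, -0.12, -0.075, 0, 0.044], [-1, -0.12, -0.075, 0, 0.044], [-1, -0.12, -0.075, 0, 0.044], [-1, -0.12, -0.075, 0, 0.044], [-1, -0.12, -0.075, 0, 0.044], [-1, -0.12, -0.075, 0, 0.044], [-1, -0.12, -0.075, 0, 0.044], [-1, -0.06, -0.065, 0, 0.044], [-1, 0, 0, 0, 0]]
  ]
}}

```text
t: 13.0
eef_pos: [0.4149, -0.1313, 0.1399]
ee_rot: [-3.141, 0.0, -1.793]
force: [0.3, 0.6, -0.2]
width: 0.0878
gripper_force: 0.0
```

{"op": "apply_moves", "data": {
  "commands": [
    [[-1, 0, 0, 0, 0], [-1, 0, 0, 0, 0]]
  ]
}}

```text
t: 13.2
eef_pos: [0.4173, -0.1301, 0.1399]
ee_rot: [-3.141, 0.0, -1.797]
force: [0.4, 0.4, -0.8]
width: 0.0876
gripper_force: 0.0
```

{"op": "apply_moves", "data": {
  "commands": [
    [[-1, 0.004, 0, -0.2, 0.001], [-1, 0, 0, -0.2, 0], [-1, 0, 0, -0.11, 0], [-1, 0, 0, -0.05, 0], [1, 0, 0, 0, 0], [1, 0, 0, 0, 0], [1, 0, 0, 0, 0], [1, 0, 0, 0, 0], [1, 0, 0, 0, 0], [1, 0, 0, 0, 0], [1, 0, 0, 0, 0], [1, 0, 0, 0, 0]]
  ]
}}

```text
t: 14.4
eef_pos: [0.4175, -0.1304, 0.0281]
ee_rot: [-3.141, 0.0, -1.792]
force: [-1.4, 1.1, 6.0]
width: 0.038
gripper_force: 25.0
```

{"op": "apply_moves", "data": {
  "commands": [
    [[1, 0, 0, 0.1, 0], [1, 0, 0, 0.2, 0], [1, 0, 0, 0.2, 0], [1, 0.05, 0.01, 0.05, -0.03], [1, 0.11, 0.03, 0, -0.044], [1, 0.11, 0.03, 0, -0.044], [1, 0.11, 0.03, 0, -0.044], [1, 0.11, 0.03, 0, -0.044], [1, 0.11, 0.03, 0, -0.044], [1, 0.11, 0.03, 0, -0.044], [1, 0.11, 0.03, 0, -0.044], [1, 0.11, 0.03, 0, -0.044]]
  ]
}}

```text
t: 15.6
eef_pos: [0.6037, -0.0802, 0.1371]
ee_rot: [3.141, -0.001, -2.998]
force: [-1.2, -0.2, -0.9]
width: 0.0379
gripper_force: 25.0
```

{"op": "apply_moves", "data": {
  "commands": [
    [[1, 0.11, 0.03, 0, -0.044], [1, 0.06, 0.02, 0, -0.044], [1, 0.024, 0, 0, 0], [1, 0, 0, 0, 0], [1, 0, 0, 0, 0], [1, 0, 0, 0, 0]]
  ]
}}

```text
t: 16.2
eef_pos: [0.6414, -0.0706, 0.1378]
ee_rot: [3.142, -0.0, 3.017]
force: [-0.4, 0.7, -1.4]
width: 0.038
gripper_force: 25.0
```

{"op": "apply_moves", "data": {
  "commands": [
    [[1, 0.002, 0, -0.2, -0.001], [1, 0, 0, -0.15, 0], [1, 0, 0, -0.08, 0], [1, 0, 0, -0.04, 0], [1, 0, 0, -0.005, 0], [1, 0, 0, -0.005, 0], [1, 0, 0, 0, 0], [1, 0, 0, 0, 0]]
  ]
}}

```text
t: 17.0
eef_pos: [0.6431, -0.0703, 0.0429]
ee_rot: [3.141, 0.002, 3.012]
force: [-0.2, 1.0, -1.1]
width: 0.0377
gripper_force: 25.0
```

{"op": "apply_moves", "data": {
  "commands": [
    [[1, 0, 0, -0.005, 0], [1, 0, 0, -0.004, 0], [1, 0, 0, 0, 0], [-0.3, 0, 0, 0, 0], [-0.3, 0, 0, 0, 0], [-0.3, 0, 0, 0, 0], [-0.3, 0, 0, 0, 0], [-0.3, 0, 0, 0.1, 0], [-0.3, 0, 0, 0.2, 0], [-0.3, 0, 0, 0.2, 0], [-0.3, 0, 0, 0, 0]]
  ]
}}

```text
t: 18.1
eef_pos: [0.646, -0.0704, 0.1463]
ee_rot: [3.14, 0.01, 3.013]
force: [1.5, 0.3, -0.5]
width: 0.0567
gripper_force: 0.0
```

{"op": "apply_moves", "data": {
  "commands": [
    [[-1, -0.07, 0.035, 0, 0.0455], [-1, -0.07, 0.035, 0, 0.0455], [-1, -0.07, 0.035, 0, 0.0455], [-1, -0.07, 0.035, 0, 0.0455], [-1, -0.07, 0.035, 0, 0.0455], [-1, -0.07, 0.035, 0, 0.0455], [-1, -0.07, 0.035, 0, 0.0455], [-1, -0.07, 0.035, 0, 0.0455], [-1, -0.07, 0.035, 0, 0.0455], [-1, -0.07, 0.035, 0, 0.0455], [-1, -0.07, 0.035, 0, 0.0455], [-1, -0.07, 0.035, 0, 0.0455]]
  ]
}}

```text
t: 19.3
eef_pos: [0.4739, 0.0138, 0.1399]
ee_rot: [-3.141, 0.0, -1.55]
force: [0.5, 0.3, 1.0]
width: 0.0882
gripper_force: 0.0
```

{"op": "apply_moves", "data": {
  "commands": [
    [[-1, -0.07, 0.035, 0, 0.0455], [-1, -0.05, 0.035, 0, 0.0455], [-1, -0.03, 0.03, 0, 0.0455], [-1, 0, 0, 0, 0], [-1, 0, 0, 0, 0], [-1, 0, 0, 0, 0]]
  ]
}}

```text
t: 19.9
eef_pos: [0.4449, 0.0335, 0.14]
ee_rot: [-3.141, -0.0, -1.13]
force: [-0.0, 0.3, 0.0]
width: 0.0878
gripper_force: 0.0
```

```bash
python3 run2.py scene "{'block+':(.6545,.0237,-.129),'a+':(.6423,-.0705,-.129),'c':(.445,.034,2.016)}" s4.png; python3 run2.py top "{'block+':(.6545,.0237,-.129),'a+':(.6423,-.0705,-.129),'c':(.445,.034,2.016)}" t4.png
```

```text
scene block+ [ 0.6525  0.0229 -0.1269] -105.3
scene a+ [ 0.6398 -0.0708 -0.0539] -104.7
scene c [0.445  0.0346 2.0214] -98.6
top block+ [0.6545 0.0279 0.1473] -84.7
top a+ [ 0.6446 -0.0665 -0.1387] -80.6
top c [0.4425 0.0442 1.9807] -75.2
```

View pics/s4.png

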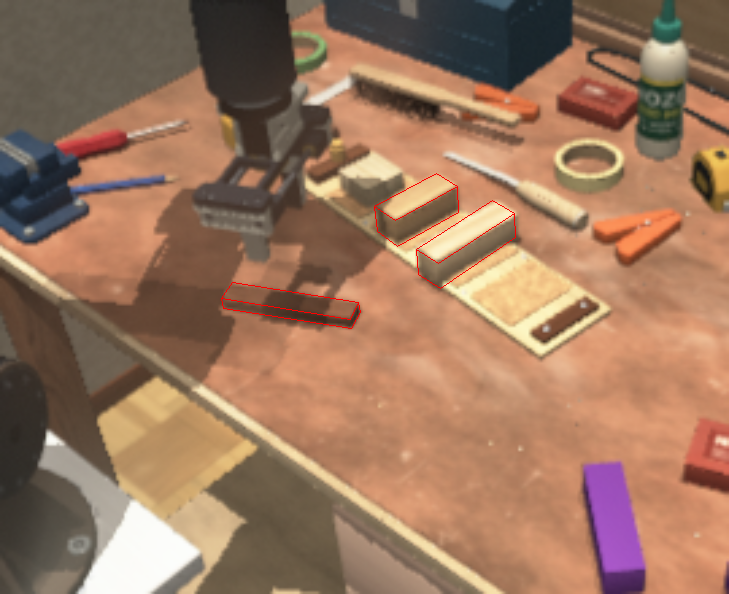

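View pics/t4.png

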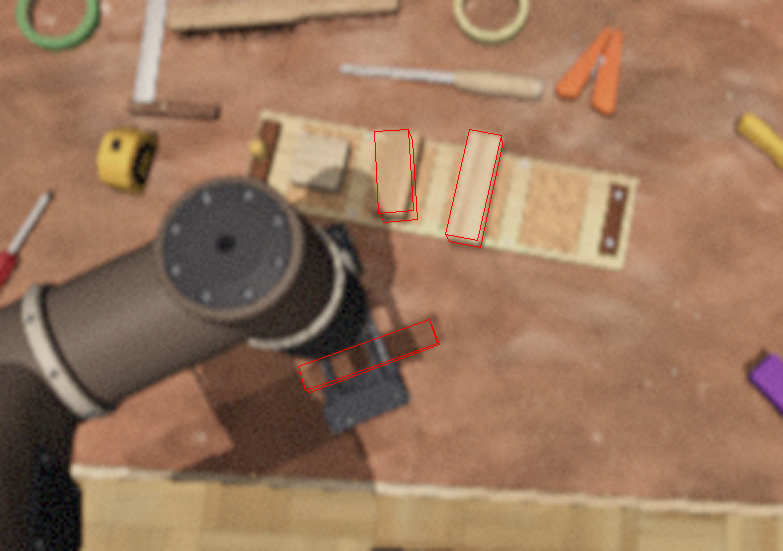

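Block and offcut_a look centred on pad_b and pad_c (the top fit of the block was thrown off by shadow). The strip is confirmed at (0.445, 0.0345), so I'll grasp it.

{"op": "apply_moves", "data": {
  "commands": [
    [[-1, 0, 0.005, -0.2, 0.003], [-1, 0, 0, -0.2, 0], [-1, 0, 0, -0.12, 0], [-1, 0, 0, -0.05, 0], [-1, 0, 0, -0.005, 0], [1, 0, 0, 0, 0], [1, 0, 0, 0, 0], [1, 0, 0, 0, 0], [1, 0, 0, 0, 0], [1, 0, 0, 0, 0], [1, 0, 0, 0, 0], [1, 0, 0, 0, 0]]
  ]
}}

```text
t: 21.2
eef_pos: [0.4445, 0.0346, 0.0251]
ee_rot: [-3.141, 0.0, -1.118]
force: [0.4, 0.3, 0.2]
width: 0.0372
gripper_force: 0.0
```

{"op": "apply_moves", "data": {
  "commands": [
    [[1, 0, 0, 0, 0], [1, 0, 0, 0, 0], [1, 0, 0, 0, 0]]
  ]
}}

```text
t: 21.5
eef_pos: [0.4445, 0.0346, 0.025]
ee_rot: [3.141, -0.0, -1.118]
force: [-0.8, -1.0, 1.5]
width: 0.0298
gripper_force: 25.0
```

{"op": "apply_moves", "data": {
  "commands": [
    [[1, 0, 0, 0.1, 0], [1, 0, 0, 0.2, 0], [1, 0, 0, 0.2, 0], [1, 0.05, -0.05, 0.06, 0.02], [1, 0.1, -0.11, 0, 0.035], [1, 0.1, -0.11, 0, 0.035], [1, 0.1, -0.11, 0, 0.035], [1, 0.1, -0.11, 0, 0.035], [1, 0.1, -0.11, 0, 0.035], [1, 0.1, -0.11, 0, 0.035], [1, 0.1, -0.11, 0, 0.035], [1, 0.1, -0.11, 0, 0.035]]
  ]
}}

```text
t: 22.7
eef_pos: [0.615, -0.1524, 0.1364]
ee_rot: [3.142, 0.001, -0.171]
force: [0.7, 0.9, -0.5]
width: 0.0295
gripper_force: 25.0
```

{"op": "apply_moves", "data": {
  "commands": [
    [[1, 0.06, -0.055, 0, 0.015], [1, 0.018, -0.012, 0, 0], [1, 0, 0, 0, 0], [1, 0, 0, 0, 0], [1, 0, 0, 0, 0]]
  ]
}}

```text
t: 23.2
eef_pos: [0.6296, -0.1641, 0.1371]
ee_rot: [-3.141, 0.0, -0.128]
force: [0.7, -1.4, -0.6]
width: 0.03
gripper_force: 25.0
```

{"op": "apply_moves", "data": {
  "commands": [
    [[1, 0.002, -0.003, -0.2, 0], [1, 0, 0, -0.15, 0], [1, 0, 0, -0.08, 0], [1, 0, 0, -0.04, 0], [1, 0, 0, -0.015, 0], [1, 0, 0, -0.005, 0], [1, 0, 0, 0, 0], [1, 0, 0, 0, 0]]
  ]
}}

```text
t: 24.0
eef_pos: [0.6311, -0.1654, 0.0401]
ee_rot: [-3.141, -0.002, -0.128]
force: [0.5, -0.0, -0.3]
width: 0.0296
gripper_force: 25.0
```

{"op": "apply_moves", "data": {
  "commands": [
    [[1, 0, 0, -0.005, 0], [1, 0, 0, -0.003, 0], [1, 0, 0, 0, 0], [-0.2, 0, 0, 0, 0], [-0.2, 0, 0, 0, 0], [-0.2, 0, 0, 0, 0], [-0.2, 0, 0, 0, 0], [-0.2, 0, 0, 0.1, 0], [-0.2, 0, 0, 0.2, 0], [-0.2, 0, 0, 0.2, 0], [-0.2, 0, 0, 0.2, 0], [-0.2, 0, 0, 0, 0]]
  ]
}}

```text
t: 25.2
eef_pos: [0.6338, -0.1659, 0.1842]
ee_rot: [3.142, -0.01, -0.127]
force: [0.3, 0.1, -0.5]
width: 0.0525
gripper_force: 0.0
```

{"op": "apply_moves", "data": {
  "commands": [
    [[-0.2, -0.1, -0.2, 0, 0], [-0.2, -0.1, -0.2, 0, 0], [-0.2, -0.1, -0.2, 0, 0], [-0.2, -0.1, -0.2, 0, 0], [-0.2, -0.1, -0.2, 0, 0], [-0.2, -0.1, -0.2, 0, 0], [-0.2, 0, 0, 0, 0], [-0.2, 0, 0, 0, 0]]
  ]
}}

```text
t: 26.0
eef_pos: [0.5096, -0.4064, 0.1769]
ee_rot: [-3.141, 0.0, -0.131]
force: [0.5, 0.5, 0.1]
width: 0.0526
gripper_force: 0.0
```

```bash
I="{'d+':(.6667,.118,1.442),'block+':(.6545,.0237,-.129),'a+':(.6423,-.0705,-.129),'c+':(.6301,-.1647,-.129),'board':(.6484,-.0234,1.442)}"; python3 run2.py scene "$I"; python3 run2.py top "$I" t5.png
```

```text
scene d+ [0.6652 0.1186 1.3497] -118.9
scene block+ [ 0.653   0.0251 -0.1817] -110.3
scene a+ [ 0.6427 -0.0695 -0.1108] -109.8
scene c+ [ 0.6325 -0.1624 -0.081 ] -101.9
scene board [ 0.6516 -0.0157  1.4435] -100.7
top d+ [0.6638 0.1192 1.433 ] -69.3
top block+ [ 0.6548  0.0304 -0.0073] -78.6
top a+ [ 0.6443 -0.0605 -0.2856] -80.5
top c+ [ 0.7134 -0.0785 -0.0679] -86.0
top board [ 0.6466 -0.0275  1.4357] -72.7
```

View pics/t5.png

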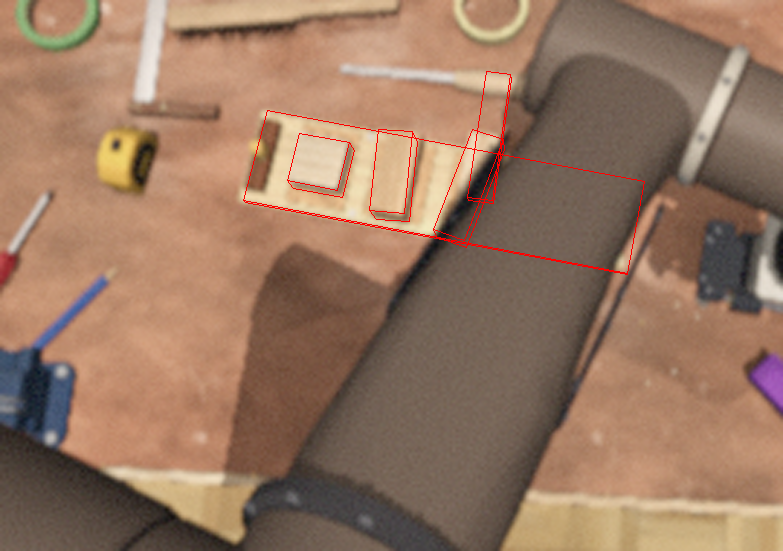

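```bash
python3 - <<'E'
from fit import *
im,*cam=grab("scene"); o=(170,110); s=5
big=cv2.resize(im[110:220,170:310],None,fx=s,fy=s,interpolation=cv2.INTER_CUBIC)
u=np.array([.1284,.9917]); c=np.array([.6484,-.0234])
for k in(1.5,.5,-.5,-1.5):
    P=corners(*(c+u*.095*k),-.129,.1,.072,.009,.013)[:4]
    cv2.polylines(big,[(((proj(P,*cam)-o+.5)*s-.5)).round().astype(np.int32)],True,(255,0,0),1)
P=corners(*c,1.442,.47,.116,0,.009)[:4]
cv2.polylines(big,[(((proj(P,*cam)-o+.5)*s-.5)).round().astype(np.int32)],True,(0,0,255),1)
cv2.imwrite("pics/s6.png",big)
E
```

View pics/s6.png

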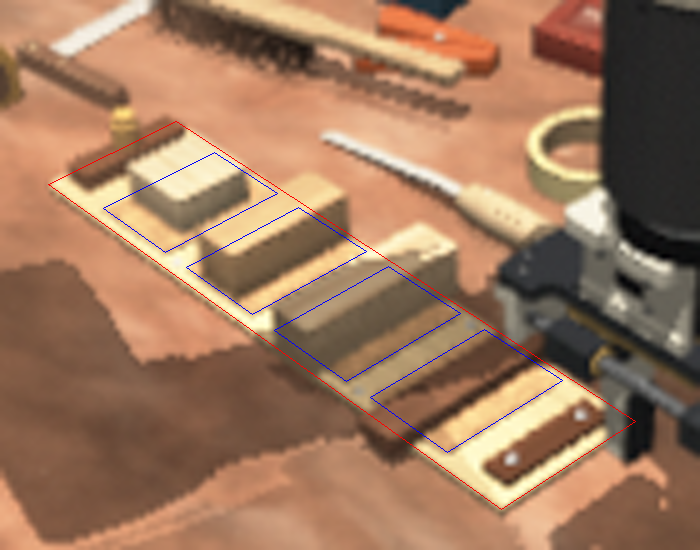

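Each piece sits on its own pad. In this view the strip's mid-point is at about (467,388) and pad_d's centre at (467,390), and the other three also sit centred. The gripper is clear, so I'll hand it in.

```bash
python3 -c "
from station import arm
print(arm.job_done())"
```

```text
the job is handed in; nothing more can be done
None
```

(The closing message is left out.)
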